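# Release a pressed print and file it under the sprung arm

### The arm

A 6-joint arm with a two-finger parallel gripper is mounted at the origin on the work surface. World frame = base frame: x ahead of the robot, y to its left, z up, the work surface at z = 0. Lengths are in m, angles in rad, forces in N, time in s.
With the tool pointing down it reaches from about 0.35 to 0.775 m from the base axis. Payload 7.3 kg.
Tool frame: the origin (TCP) lies midway between the tips of the shut fingers; the grasp point (between the pads) lies 19 mm behind it (robot.grip_depth is the z of the grasp point in the tool frame, in m); z points along the fingers, y is the line along which they close (so a half turn about z gives the same grasp; the last joint's range is limited). The gripper opens to 92 mm and grips with 3 to 60 N. Pads are 19 mm wide; open, the fingers measure 130 mm over their backs; the gripper's body (75 mm by 190 mm) begins 47 mm behind the grasp point.
Start: joints at [-1.491, 0.342, 1.524, -0, 1.275, -0.146], TCP at [0.118, -0.512, 0.227] pointing down, gripper open.
Joint ranges: [-2.53, 2.53], [-0.77, 2.02], [0.04, 2.7], [-1, 4.14], [0.28, 2.66], [-3.11, 3.11]. Speed limits (rad/s): [2.57, 2.57, 3.14, 3.14, 3.14, 3.14].

### API

Orientations are given as [roll, pitch, yaw] about the fixed x, y, z axes, in that order (R = Rz(yaw) Ry(pitch) Rx(roll)).
In Python, from cell import robot, viewer gives the robot as it stands.
- The arm moves only by the tool step_arm, never from a script. Its argument "increments" is a list of rows, each an object with "delta_pos": the shift along the tool's x, y, z in cm, a list of three; "dr": the turn, a rotation vector about the tool's x, y, z in degrees, a list of three; "fingers": the closure, from -1 (fully open) to 1 (shut), so that 0 is half open. In form: [{"delta_pos": [tx, ty, tz], "dr": [wx, wy, wz], "fingers": fingers}, ...]. A call has exactly 5 rows; each row is the pose to reach, as a shift and turn from the pose commanded when the call began, along the tool's axes at that moment; what a row does not reach only later rows make up. A row lasts 1/8 s, in which the tool goes at most 62.5 mm and 10.7 degrees, less where a joint would pass 70% of its speed; a pose out of reach is approached as far as the arm can. A call with a gripper value outside its range is refused whole. The fingers move at their own pace and stop on an object; "newtons" is the grip in N (left out, the last holds). Time passes only in rows, so rows that repeat a pose let the fingers close, or fill a call up. It gives the time, the measured TCP pose, the force, the opening and the grip force at its end, in the units of the state.
- robot.observe(): the state, without advancing time (a new reading comes with each control period).
- viewer.read_camera(name): name is "scene" or "side" or "wrist"; returns the picture (420x560x3 uint8, red, green, blue); there is no depth.
- viewer.camera_params(name): a dict with "K" (3x3 intrinsics, pixels), "T" (4x4, takes a point from camera to world coordinates). Camera axes: x right, y down, z forward; pixel columns grow to the right and rows downward; lengths in m; the calibration is good to about 2 mm. A picture is of the moment at which its call begins: read the wrist's pose just before it. camera_params takes no time and is no camera call; for the wrist camera it gives the pose at the moment of the call.
- robot.hand_in(): hands the job in; it is judged then, once.
The state is a dict: "time": time; "qpos": joint angles; "qvel": joint speeds; "joint_efforts": joint torques, N m; "tool_pos": TCP position; "tool_rot": TCP orientation; "contact_force": force on the tool from outside, world axes, zero at the start; "torque": the same for the moment, N m; "opening": finger opening in m; "grip_force": force on a finger pad.
Only numpy, scipy, OpenCV 4.12 (cv2) and the standard library are available. Lean on these libraries where they do the work, as an engineer would, in place of code of your own. Each camera call takes 0.05 s, during which the arm holds its last target. There are 200 camera calls.

### The job

The mounted print has finished drying in the small screw press. Before moving it, wind the press handwheel open (counter-clockwise seen from above; wheel and spindle climb as it turns) until the platen has lifted about 15 mm, then draw the carrier board out by its wooden grip block and tuck it under the sprung arm of the holder, flat and square on top of the pile with its far edge up to the back stop. Let go of it there, leave the press open, and do not disturb the tape roll, the magnifier or the brush.

Things in the scene. Friction and masses are not known exactly. Their poses are not given: they have to be found in the camera images.
- press: Grey C-frame screw press, fixed. Origin on the bench under the spindle axis, z up; open side faces -x, column (60 wide) at x +70 to +105. Base 22 high, x -60 to +120, 130 wide; its top is the bed. Head 50 wide, x -25 to +105, from 87 to 115 high, with a collar 34 across up to 123. Steel platen (60 in x, 90 in y, 14 thick) fixed to the spindle, centred on its axis, starts down on the board.
- press_stem (a joint): Height of spindle, platen and wheel above their start, in m: 0 = platen down on the board (30 mm above the bench), 0.030 = end of travel. It rises 24 mm per turn of the wheel (3.82 mm per rad) and stays where it is left.
- press_wheel (a joint): Turn of the handwheel in rad, 0 at the start, growing counter-clockwise seen from above, to 7.85 at most. Light friction (about 0.1 N m). Screw-coupled to the spindle: the wheel climbs 3.82 mm per rad as it turns.
- wheel_center (a point): Centre of the handwheel, on the spindle axis at mid-height of the rim; starts 162 mm above the bench and climbs with the stem. Black, level, outer diameter 62 mm, round rim 12 thick, three spokes, hub 20 across and 16 high; only the 16 mm spindle in the 32 mm gap between rim and collar. Can be gripped across its diameter from above in any direction.
- board: Carrier board, loose, grey, 150 in x, 90 in y, 8 thick, 0.13 to 0.22 kg, mounted print on its far part. Origin at the centre of its underside, z up. Wooden grip block on top: 40 long in x, 16 wide in y, from 8 to 38 above the underside, centred at x -52, y 0. Starts on the press bed, its +x half under the platen, block out in front on the press's open (-x) side.
- holder: Wooden holder, fixed, 240 by 120 by 14. Origin on the bench at the presser foot, z up; open end faces -x. Fixed pile of two grey boards on it: x -115 to +35, y -45 to +45, top 30 above the bench. Back stop: front face at x +35.5, 7 higher than the pile. Filed, the board's origin is at about x -40, y 0, z 30 here, axes parallel. Slide it in along +x, +x edge first.
- presser_foot (a point): Middle of the pressing edge (30 wide in y), the lowest edge under the sprung arm's steel foot, at rest 1 mm over the pile, 2 in front of the holder's origin. From it a smooth lip 30 wide slopes up 20 degrees toward -x; its tip is 47 in front and 17 above. A board pushed in under the lip raises the arm by itself. The arm's top runs 64 above the bench to its hinge 102 behind the edge.
- hold_arm (a joint): Angle of the sprung arm in rad: 0 = down at rest, growing as the foot rises (hinge 102 mm behind the foot; limit 0.6). About 0.07 with a board under the foot. The spring presses with about 3 N at the foot (pushing a board in takes some 6 to 15 N).
- tape_roll: Bystander: cream tape roll lying flat, 60 across, 24 high. Origin at the centre of its underside. Leave alone.
- magnifier: Bystander: black magnifying glass lying flat, ring 102 across, 12 high, handle 110 long toward its -x. Origin under the ring's centre. Leave alone.
- brush: Bystander: small flat brush lying along its x, 180 long. Leave alone.
Things that resemble listed ones, but are neither listed nor needed, are in the scene too. Leave any orange or turquoise look-alike of the board alone.

How it is judged:
On the way:
1. the press is wound open by at least 12 mm with the board still in place (value of joint press_stem above 0.012 m and distance of board from where it was at the start of the episode below 0.015 m), for 0.2 s.
At the end, for the whole second after the job is handed in: The board lies at rest, flat on the holder's pile under the pressing foot of the sprung arm, its far edge within about 12 mm of the back stop, within 15 mm sideways and about 8 degrees of square with the pile, and the press still stands open by at least 12 mm (x of board in the frame of holder between -0.052 and -0.034 m and y of board in the frame of holder between -0.015 and 0.015 m and z of board in the frame of holder between 0.027 and 0.034 m and angle between the x axis of board and the x axis of holder, either way round below 0.15 rad and angle between board's own z axis and vertical below 0.05 rad and value of joint hold_arm above 0.04 rad and contact force between board and hold_arm above 1 N and linear speed of board below 0.01 m/s and value of joint press_stem above 0.012 m); the robot touches nothing.
It fails at once if the board is dragged (moved over 15 mm) while the platen has lifted less than 12 mm (distance of board from where it was at the start of the episode above 0.015 m and value of joint press_stem below 0.012 m).
It fails at once if a bystander is disturbed (moved over 20 mm) (distance of any of tape_roll, magnifier, brush from where it was at the start of the episode above 0.02 m).
It also fails if it takes over 72 s, if anything falls off the work surface, if the arm or the gripper's body presses on something with over 40 N, if the wrist force passes 120 N, or if a joint passes its speed limit or range.

## Working session

There is one attempt and no reset: what is moved stays moved. The work goes in short steps, Python scripts to look and compute and a tool call to move; the robot and the scene stay as the last step left them, time stands still between calls to the robot, and variables do not carry over. Pictures are saved under pics/ and viewed, at most 10 in all, crops included, and the job is handed in when it is done.

Besides the shell and the picture viewer there is one more tool, called after ">>>" as name(argument=value, ...) on one line, values as JSON. step_arm: Moves the arm, as the interface text tells. Its arguments: {"type":"object","properties":{"increments":{"type":"array"},"newtons":{"type":"number"}},"required":["increments"]}

```bash
mkdir -p pics; cat > h.py <<'E'
import numpy as np, cv2, json
from scipy.spatial.transform import Rotation as R
from cell import robot, viewer
def snap(n,f):
    cv2.imwrite('pics/'+f,cv2.cvtColor(np.asarray(viewer.read_camera(n)),cv2.COLOR_RGB2BGR))
def ray(n,u,v,P=None):
    P=P or viewer.camera_params(n);K=np.array(P['K']);T=np.array(P['T'])
    d=T[:3,:3]@np.linalg.inv(K)@[u,v,1];return T[:3,3],d
def atz(n,u,v,z,P=None):
    o,d=ray(n,u,v,P);return o+d*(z-o[2])/d[2]
def proj(n,p):
    P=viewer.camera_params(n);T=np.linalg.inv(np.array(P['T']));c=T[:3,:3]@np.array(p)+T[:3,3];q=np.array(P['K'])@c;return q[:2]/q[2]
E
python3 - <<'E'
from h import *
for n in('scene','side'):
    snap(n,n+'0.png');print(n,np.round(viewer.camera_params(n)['T'],3).tolist(),np.round(viewer.camera_params(n)['K'],1).tolist())
print(robot.observe())
E
```

```text
scene [[0.873, 0.336, -0.354, 1.07], [0.487, -0.583, 0.65, -0.91], [0.012, -0.74, -0.673, 1.082], [0.0, 0.0, 0.0, 1.0]] [[462.7, 0.0, 279.6], [0.0, 462.7, 212.7], [0.0, 0.0, 1.0]]
side [[-0.881, -0.249, 0.403, 0.124], [-0.474, 0.492, -0.731, 0.823], [-0.016, -0.834, -0.551, 0.739], [0.0, 0.0, 0.0, 1.0]] [[392.7, 0.0, 280.5], [0.0, 392.7, 214.6], [0.0, 0.0, 1.0]]
{'time': 0.1, 'qpos': array([-1.49102000e+00,  3.42645577e-01,  1.52488976e+00, -4.61155638e-05,
        1.27536443e+00, -1.46008784e-01]), 'qvel': array([ 0.00226086, -0.00341412, -0.00115893,  0.00113341, -0.00026607,
        0.00163742]), 'joint_efforts': array([ 2.05439705e-03, -4.32004237e+01, -2.44694227e+01,  7.19339051e-02,
        5.26567816e-02, -4.95258269e-05]), 'tool_pos': array([ 0.11750863, -0.511332  ,  0.2261294 ]), 'tool_rot': array([-3.14029303e+00, -1.46541954e-04,  2.25798476e-01]), 'contact_force': array([ 1.00083015,  0.86950946, -0.5133605 ]), 'torque': array([-0.04853802, -0.03073267, -0.00675687]), 'grip_force': 0.0, 'opening': 0.09137767911366199}
```

View pics/scene0.png

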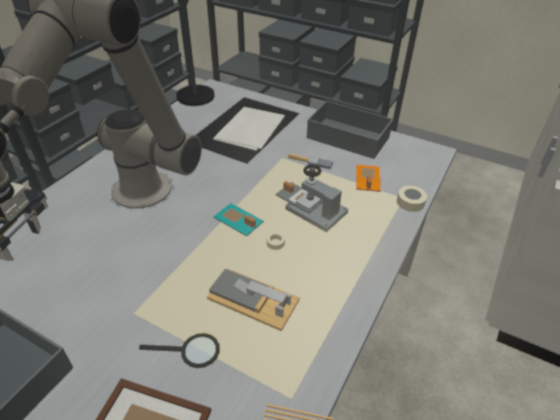

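View pics/side0.png

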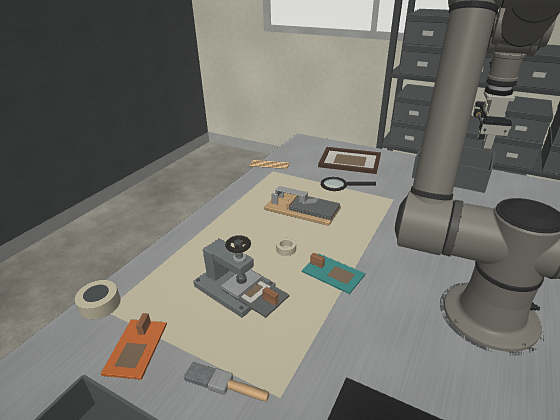

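```bash
python3 - <<'E'
import cv2,numpy as np
a=cv2.imread('pics/scene0.png');b=cv2.imread('pics/side0.png')
def c(i,x,y,w,h):return cv2.resize(i[y:y+h,x:x+w],(400,300),interpolation=cv2.INTER_CUBIC)
cv2.imwrite('pics/crops.png',np.vstack([np.hstack([c(a,265,150,100,75),c(a,200,255,112,84)]),np.hstack([c(b,185,225,120,90),c(b,250,175,100,75)])]))
E
```

```text
(no output)
```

View pics/crops.png

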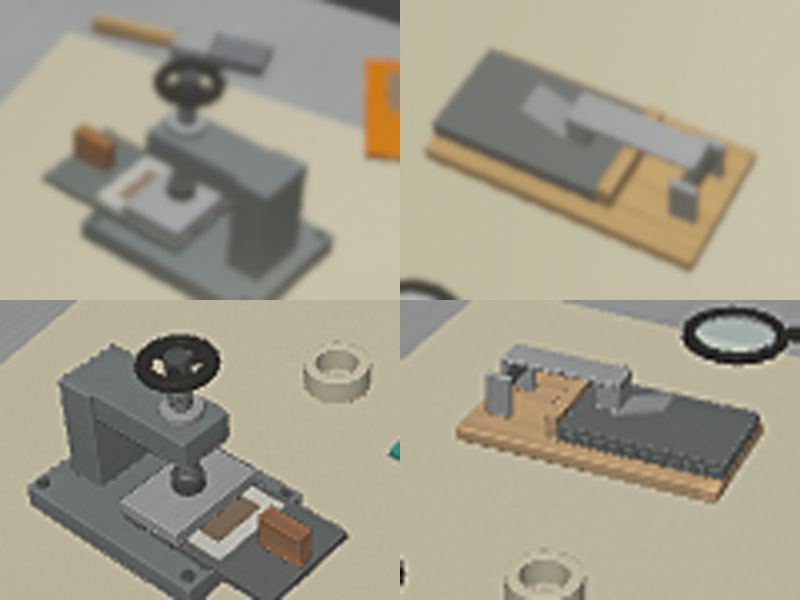

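```bash
cat > fit.py <<'E'
from h import *
from scipy.optimize import least_squares
sc=lambda u,v,s,ox,oy,cx,cy:((u-cx)/s+ox,(v-cy)/s+oy)
A=lambda u,v:('scene',sc(u,v,4,265,150,0,0))
B=lambda u,v:('scene',sc(u,v,400/112,200,255,400,0))
C=lambda u,v:('side',sc(u,v,10/3,185,225,0,300))
D=lambda u,v:('side',sc(u,v,4,250,175,400,300))
hold=[(B(435,130),(-115,-45,30)),(B(492,50),(-115,45,30)),(B(598,194),(35,-45,30)),(D(762,420),(-115,-45,30)),(D(721,467),(-115,45,30)),(D(560,429),(35,45,30))]
press=[(A(190,84),(0,0,162)),(C(178,362),(0,0,162)),(A(150,130),(-25,-25,115)),(C(228,410),(-25,-25,115)),(C(190,438),(-25,25,115)),(A(82,225),(-60,-65,22)),(C(30,490),(120,65,22)),(A(330,240),(120,65,22)),]
brd=[(A(97,133),(-52,0,60)),(C(286,526),(-52,0,60)),(A(44,178),(-75,-45,30)),(C(346,536),(-75,-45,30)),(A(106,128),(-75,45,30))]
def fit(fs,x0):
    def f(x):
        c,s=np.cos(x[2]),np.sin(x[2]);r=[]
        for (n,uv),p in fs:
            X,Y,Z=np.array(p)/1000
            r+=list(proj(n,(x[0]+c*X-s*Y,x[1]+s*X+c*Y,Z))-uv)
        return r
    best=min((least_squares(f,[*x0,w],loss='soft_l1') for w in np.arange(-3,3,1)),key=lambda s:s.cost)
    print(np.round(best.x,4),'yawdeg',np.degrees(best.x[2]).round(1),'\n',np.round(best.fun.reshape(-1,2),1).tolist())
for fs in(hold,press,brd):fit(fs,(.5,0))
print('tape',atz('scene',275.5,241,.02),atz('side',286,246,.02),'big',atz('scene',411,198,.02))
E
python3 fit.py
```

```text
Traceback (most recent call last):
  File "fit.py", line 20, in <module>
    for fs in(hold,press,brd):fit(fs,(.5,0))
                              ~~~^^^^^^^^^^^
  File "fit.py", line 18, in fit
    best=min((least_squares(f,[*x0,w],loss='soft_l1') for w in np.arange(-3,3,1)),key=lambda s:s.cost)
  File "fit.py", line 18, in <genexpr>
    best=min((least_squares(f,[*x0,w],loss='soft_l1') for w in np.arange(-3,3,1)),key=lambda s:s.cost)
              ~~~~~~~~~~~~~^^^^^^^^^^^^^^^^^^^^^^^^^^
  File "fit.py", line 16, in f
    r+=list(proj(n,(x[0]+c*X-s*Y,x[1]+s*X+c*Y,Z))-uv)
            ~~~~^^^^^^^^^^^^^^^^^^^^^^^^^^^^^^^^^
  File "h.py", line 12, in proj
    P=viewer.camera_params(n);T=np.linalg.inv(np.array(P['T']));c=T[:3,:3]@np.array(p)+T[:3,3];q=np.array(P['K'])@c;return q[:2]/q[2]
ValueError: time passes only in moves, steps and waits
```

```bash
sed -i 's/^def proj(n,p):/_C={}\ndef proj(n,p,P=None):/; s/    P=viewer.camera_params(n);T=np.linalg/    P=P or _C.setdefault(n,None) or _C.update({n:viewer.camera_params(n)}) or _C[n];T=np.linalg/' h.py; python3 fit.py
```

```text
[ 0.614  -0.2272  0.0565] yawdeg 3.2 
 [[-0.9, -1.8], [-0.5, -0.9], [-0.1, -0.3], [-1.5, -3.3], [0.2, -1.8], [-1.6, -2.0]]
[ 0.5786  0.2117 -0.1347] yawdeg -7.7 
 [[-0.5, -0.4], [0.1, -0.9], [-1.7, 0.1], [0.7, -1.9], [-1.0, 0.7], [-0.8, -0.8], [-1.9, -0.8], [1.3, -3.1]]
[ 0.5345  0.2225 -0.1989] yawdeg -11.4 
 [[-0.5, -0.8], [-1.0, -1.0], [-0.5, -2.2], [0.1, -1.2], [0.1, -1.5]]
tape [ 0.56634329 -0.00784521  0.02      ] [0.5557628 0.0106889 0.02     ] big [0.87896201 0.41700266 0.02      ]
```

```bash
cat > go.py <<'E'
import sys
from h import *
def plan(X,Y,Z,yaw):
    s=robot.observe();Rm=R.from_euler('xyz',s['tool_rot'])
    d=Rm.inv().apply(np.array([X,Y,Z])-s['tool_pos'])*100
    Rg=R.from_euler('xyz',[np.pi,0,np.radians(yaw)])
    print('t',round(s['time'],2),'pos',np.round(s['tool_pos'],4),'rotdeg',np.round(np.degrees(s['tool_rot']),2),'q',np.round(s['qpos'],2),'open',round(s['opening'],4))
    print('delta_cm',np.round(d,2),'dr',np.round(np.degrees((Rm.inv()*Rg).as_rotvec()),2))
if __name__=='__main__': plan(*map(float,sys.argv[1:5]))
E
python3 go.py .36 -.36 .28 13; python3 go.py .57 .205 .28 -37
```

```text
t 0.1 pos [ 0.1175 -0.5113  0.2261] rotdeg [-1.7993e+02 -1.0000e-02  1.2940e+01] q [-1.49  0.34  1.52 -0.    1.28 -0.15] open 0.0914
delta_cm [27.02 -9.33 -5.37] dr [-0.07 -0.01 -0.06]
t 0.1 pos [ 0.1175 -0.5113  0.2261] rotdeg [-1.7993e+02 -1.0000e-02  1.2940e+01] q [-1.49  0.34  1.52 -0.    1.28 -0.15] open 0.0914
delta_cm [ 60.14 -59.69  -5.3 ] dr [-7.000e-02  2.000e-02  4.994e+01]
```

>>> step_arm(increments=[{"delta_pos": [5.4, -2, -1.5], "dr": [0, 0, 0], "fingers": -1}, {"delta_pos": [10.8, -4, -3], "dr": [0, 0, 0], "fingers": -1}, {"delta_pos": [16.2, -6, -4], "dr": [0, 0, 0], "fingers": -1}, {"delta_pos": [21.6, -8, -5], "dr": [0, 0, 0], "fingers": -1}, {"delta_pos": [27, -10, -5.3], "dr": [0, 0, 0], "fingers": -1}])

```text
time: 0.72
tool_pos: [0.3598, -0.3527, 0.2802]
tool_rot: [3.141, -0.0, 0.226]
contact_force: [0.5, -1.1, 1.2]
opening: 0.0918
grip_force: 0.0
```

>>> step_arm(increments=[{"delta_pos": [4, -4.5, 0], "dr": [0, 0, 5], "fingers": -1}, {"delta_pos": [8, -9, 0], "dr": [0, 0, 10], "fingers": -1}, {"delta_pos": [12, -13.5, 0], "dr": [0, 0, 16], "fingers": -1}, {"delta_pos": [16, -18, 0], "dr": [0, 0, 22], "fingers": -1}, {"delta_pos": [20, -22.5, 0], "dr": [0, 0, 28], "fingers": -1}])

```text
time: 1.35
tool_pos: [0.5034, -0.0878, 0.2795]
tool_rot: [3.141, 0.0, -0.266]
contact_force: [0.9, -1.2, -0.2]
opening: 0.0918
grip_force: 0.0
```

```bash
python3 go.py .57 .205 .28 -37
```

```text
t 1.35 pos [ 0.5034 -0.0878  0.2795] rotdeg [ 1.7999e+02  2.0000e-02 -1.5260e+01] q [-0.32  0.28  1.47 -0.    1.4   1.51] open 0.0918
delta_cm [ -1.28 -30.    -0.05] dr [1.000e-02 1.000e-02 2.174e+01]
```

>>> step_arm(increments=[{"delta_pos": [0, -6, 0], "dr": [0, 0, 5], "fingers": -1}, {"delta_pos": [-0.3, -12, 0], "dr": [0, 0, 10], "fingers": -1}, {"delta_pos": [-0.6, -18, 0], "dr": [0, 0, 15], "fingers": -1}, {"delta_pos": [-0.9, -24, 0], "dr": [0, 0, 20], "fingers": -1}, {"delta_pos": [-1.3, -28, 0], "dr": [0, 0, 21.7], "fingers": -1}])

```text
time: 1.98
tool_pos: [0.5629, 0.1867, 0.279]
tool_rot: [3.141, 0.001, -0.642]
contact_force: [-1.1, -1.3, 0.1]
opening: 0.0918
grip_force: 0.0
```

>>> step_arm(increments=[{"delta_pos": [0, 0, 0], "dr": [0, 0, 0], "fingers": -1}, {"delta_pos": [0, 0, 0], "dr": [0, 0, 0], "fingers": -1}, {"delta_pos": [0, 0, 0], "dr": [0, 0, 0], "fingers": -1}, {"delta_pos": [0, 0, 0], "dr": [0, 0, 0], "fingers": -1}, {"delta_pos": [0, 0, 0], "dr": [0, 0, 0], "fingers": -1}])

```text
time: 2.6
tool_pos: [0.5632, 0.1834, 0.2799]
tool_rot: [-3.142, -0.0, -0.643]
contact_force: [-0.9, 1.1, -0.4]
opening: 0.0914
grip_force: 0.0
```

```bash
python3 go.py .5786 .2117 .28 -37; python3 - <<'E'
from h import *
P=viewer.camera_params('wrist');snap('wrist','w1.png')
np.savez('w1.npz',K=P['K'],T=P['T']);print(np.round(P['T'],3).tolist(),proj('wrist',(.5786,.2117,.162)))
E
```

```text
t 2.6 pos [0.5632 0.1834 0.2799] rotdeg [-1.800e+02 -1.000e-02 -3.682e+01] q [ 0.19  0.44  1.23 -0.    1.47  2.4 ] open 0.0914
delta_cm [-0.46 -3.19 -0.01] dr [-0.   -0.01  0.18]
[[-0.598, -0.764, -0.242, 0.627], [-0.801, 0.57, 0.181, 0.134], [-0.001, 0.302, -0.953, 0.438], [0.0, 0.0, 0.0, 1.0]] [239.84755334 203.31685988]
```

View pics/w1.png

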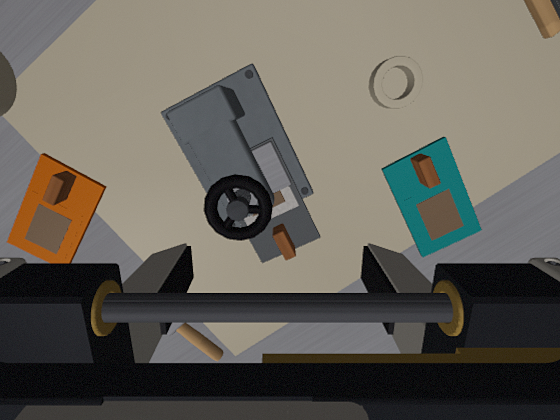

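```bash
python3 - <<'E'
from h import *
z=np.load('w1.npz');P=dict(K=z['K'],T=z['T'])
a=lambda u,v,h:atz('wrist',u,v,h,P)
w=a(238,207.5,.162);print('wheel',w)
c=[a(162,112,.022),a(253,65,.022),a(313,190,.022)];print(np.round(c,4))
e=c[1]-c[2];print('press yaw',np.degrees(np.arctan2(e[1],e[0])),np.linalg.norm(e),np.linalg.norm(c[0]-c[1]))
e=c[0]-c[1];print('y dir yaw',np.degrees(np.arctan2(e[1],e[0])))
b=[a(319,237,.03),a(262,263,.03)];e=b[1]-b[0];print('board',np.round(b,4),np.linalg.norm(e),np.degrees(np.arctan2(e[1],e[0])))
t=a(278,227,.06),a(291,258,.06);e=t[0]-t[1];print('block',np.round(t,4),np.linalg.norm(e),np.degrees(np.arctan2(e[1],e[0])))
print('tape',a(396,82,.02))
E
python3 go.py .5786 .2117 .143 -37
```

```text
wheel [0.57654659 0.21532306 0.162     ]
[[0.7037 0.2541 0.022 ]
 [0.6786 0.131  0.022 ]
 [0.5102 0.1615 0.022 ]]
press yaw -10.270236682811646 0.17117030810594103 0.1256779839450459
y dir yaw 78.4781765542781
board [[0.453  0.1923 0.03  ]
 [0.4683 0.2787 0.03  ]] 0.08775898374159156 79.99198112689758
block [[0.5078 0.2215 0.06  ]
 [0.4633 0.2336 0.06  ]] 0.04612812258213601 -15.32938058530858
tape [0.56043562 0.00413995 0.02      ]
t 2.65 pos [0.5632 0.1835 0.2798] rotdeg [-1.7999e+02 -1.0000e-02 -3.6810e+01] q [ 0.19  0.44  1.23 -0.    1.47  2.4 ] open 0.0916
delta_cm [-0.46 -3.18 13.68] dr [-0.01 -0.01  0.19]
```

>>> step_arm(increments=[{"delta_pos": [-0.6, -3.3, 1], "dr": [0, 0, 0], "fingers": -1}, {"delta_pos": [-0.6, -3.3, 4.5], "dr": [0, 0, 0], "fingers": -1}, {"delta_pos": [-0.6, -3.3, 8], "dr": [0, 0, 0], "fingers": -1}, {"delta_pos": [-0.6, -3.3, 8], "dr": [0, 0, 0], "fingers": -1}, {"delta_pos": [-0.6, -3.3, 8], "dr": [0, 0, 0], "fingers": -1}])

```text
time: 3.28
tool_pos: [0.5788, 0.2141, 0.2013]
tool_rot: [-3.14, -0.002, -0.642]
contact_force: [0.1, 0.1, 0.1]
opening: 0.0915
grip_force: 0.0
```

```bash
python3 go.py .578 .2135 .143 -37; python3 - <<'E'
from h import *
P=viewer.camera_params('wrist');snap('wrist','w2.png')
np.savez('w2.npz',K=P['K'],T=P['T']);print(proj('wrist',(.578,.2135,.162)))
E
```

```text
t 3.27 pos [0.5788 0.2141 0.2013] rotdeg [-1.799e+02 -9.000e-02 -3.677e+01] q [ 0.23  0.53  1.29 -0.    1.31  2.44] open 0.0915
delta_cm [-0.04  0.11  5.83] dr [-0.1  -0.09  0.23]
[276.84262474 232.70093513]
```

View pics/w2.png

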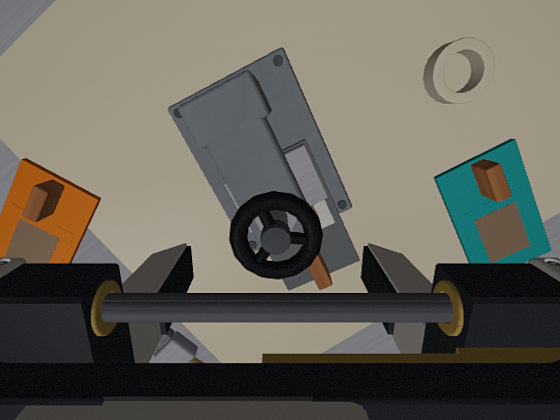

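>>> step_arm(increments=[{"delta_pos": [0, 0, 2], "dr": [0, 0, 0], "fingers": -1}, {"delta_pos": [0, 0.1, 4], "dr": [0, 0, 0], "fingers": -1}, {"delta_pos": [0, 0.1, 5.8], "dr": [0, 0, 0], "fingers": -1}, {"delta_pos": [0, 0.1, 5.8], "dr": [0, 0, 0], "fingers": -1}, {"delta_pos": [0, 0.1, 5.8], "dr": [0, 0, 0], "fingers": 1}], newtons=15)

```text
time: 3.95
tool_pos: [0.5784, 0.2134, 0.1435]
tool_rot: [-3.139, -0.002, -0.642]
contact_force: [0.0, 0.4, 0.2]
opening: 0.0859
grip_force: 0.0
```

>>> step_arm(increments=[{"delta_pos": [0, 0, 0], "dr": [0, 0, 0], "fingers": 1}, {"delta_pos": [0, 0, 0], "dr": [0, 0, 0], "fingers": 1}, {"delta_pos": [0, 0, 0], "dr": [0, 0, 0], "fingers": 1}, {"delta_pos": [0, 0, 0], "dr": [0, 0, 0], "fingers": 1}, {"delta_pos": [0, 0, 0], "dr": [0, 0, 0], "fingers": 1}])

```text
time: 4.58
tool_pos: [0.579, 0.215, 0.1425]
tool_rot: [-3.136, -0.002, -0.642]
contact_force: [4.3, 6.0, -0.2]
opening: 0.0604
grip_force: 15.0
```

>>> step_arm(increments=[{"delta_pos": [0, -0.15, -0.05], "dr": [0, 0, -8], "fingers": 1}, {"delta_pos": [0, -0.15, -0.12], "dr": [0, 0, -18], "fingers": 1}, {"delta_pos": [0, -0.15, -0.19], "dr": [0, 0, -28], "fingers": 1}, {"delta_pos": [0, -0.15, -0.25], "dr": [0, 0, -38], "fingers": 1}, {"delta_pos": [0, -0.15, -0.32], "dr": [0, 0, -48], "fingers": 1}])

```text
time: 5.2
tool_pos: [0.5793, 0.2161, 0.1457]
tool_rot: [-3.139, -0.004, 0.202]
contact_force: [3.4, 7.1, 0.3]
opening: 0.0607
grip_force: 15.0
```

>>> step_arm(increments=[{"delta_pos": [0.1, -0.15, -0.07], "dr": [0, 0, -10], "fingers": 1}, {"delta_pos": [0.1, -0.15, -0.13], "dr": [0, 0, -20], "fingers": 1}, {"delta_pos": [0.1, -0.15, -0.2], "dr": [0, 0, -30], "fingers": 1}, {"delta_pos": [0.1, -0.15, -0.27], "dr": [0, 0, -40], "fingers": 1}, {"delta_pos": [0.1, -0.15, -0.33], "dr": [0, 0, -50], "fingers": 1}])

```text
time: 5.82
tool_pos: [0.5787, 0.2171, 0.1489]
tool_rot: [-3.141, -0.001, 1.075]
contact_force: [-2.8, 4.2, 2.9]
opening: 0.0605
grip_force: 15.0
```

>>> step_arm(increments=[{"delta_pos": [0, 0, -0.07], "dr": [0, 0, -10], "fingers": 1}, {"delta_pos": [0, 0, -0.13], "dr": [0, 0, -20], "fingers": 1}, {"delta_pos": [0, 0, -0.2], "dr": [0, 0, -30], "fingers": 1}, {"delta_pos": [0, 0, -0.27], "dr": [0, 0, -40], "fingers": 1}, {"delta_pos": [0, 0, -0.33], "dr": [0, 0, -50], "fingers": 1}])

```text
time: 6.45
tool_pos: [0.5776, 0.2172, 0.1522]
tool_rot: [-3.14, -0.002, 1.947]
contact_force: [-7.2, 2.3, 5.8]
opening: 0.0604
grip_force: 15.0
```

>>> step_arm(increments=[{"delta_pos": [0, 0, -0.07], "dr": [0, 0, -10], "fingers": 1}, {"delta_pos": [0, 0, -0.13], "dr": [0, 0, -20], "fingers": 1}, {"delta_pos": [0, 0, -0.2], "dr": [0, 0, -30], "fingers": 1}, {"delta_pos": [0, 0, -0.27], "dr": [0, 0, -40], "fingers": 1}, {"delta_pos": [0, 0, -0.33], "dr": [0, 0, -50], "fingers": 1}])

```text
time: 7.08
tool_pos: [0.5768, 0.2164, 0.1555]
tool_rot: [-3.14, -0.004, 2.82]
contact_force: [-9.7, -1.2, 7.5]
opening: 0.0605
grip_force: 15.0
```

>>> step_arm(increments=[{"delta_pos": [0, 0, -0.07], "dr": [0, 0, -10], "fingers": 1}, {"delta_pos": [0, 0, -0.13], "dr": [0, 0, -20], "fingers": 1}, {"delta_pos": [0, 0, -0.2], "dr": [0, 0, -30], "fingers": 1}, {"delta_pos": [0, 0, -0.27], "dr": [0, 0, -40], "fingers": 1}, {"delta_pos": [0, 0, -0.27], "dr": [0, 0, -40], "fingers": 1}])

```text
time: 7.7
tool_pos: [0.5768, 0.2155, 0.1582]
tool_rot: [3.142, -0.005, -2.769]
contact_force: [-9.6, -2.7, 8.5]
opening: 0.0607
grip_force: 15.0
```

```bash
python3 go.py .578 .2135 .143 -37; python3 - <<'E'
from h import *
P=viewer.camera_params('side');snap('side','s1.png');snap('scene','s2.png')
b=cv2.imread('pics/side0.png');a=cv2.imread('pics/s1.png')
c=lambda i:cv2.resize(i[225:315,185:305],(400,300),interpolation=cv2.INTER_CUBIC)
cv2.imwrite('pics/cmp.png',np.hstack([c(b),c(a)]))
E
```

```text
t 7.7 pos [0.5768 0.2155 0.1582] rotdeg [ 179.99   -0.27 -158.64] q [ 0.23  0.57  1.35 -0.    1.23 -1.71] open 0.0607
delta_cm [-0.04 -0.23  1.52] dr [   0.29   -0.16 -121.64]
```

View pics/cmp.png

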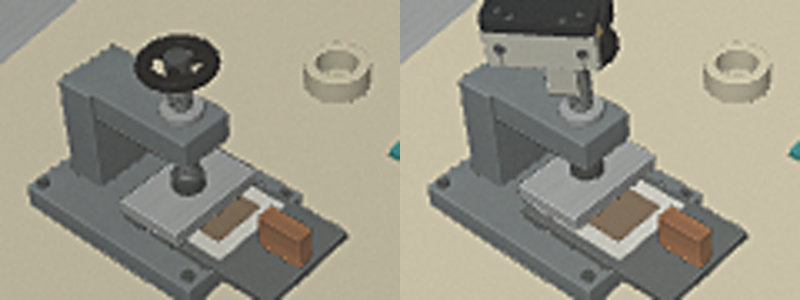

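>>> step_arm(increments=[{"delta_pos": [0, 0, 0], "dr": [0, 0, 0], "fingers": -1}, {"delta_pos": [0, 0, 0], "dr": [0, 0, 0], "fingers": -1}, {"delta_pos": [0, 0, 0], "dr": [0, 0, 0], "fingers": -1}, {"delta_pos": [0, 0, -3], "dr": [0, 0, 0], "fingers": -1}, {"delta_pos": [0, 0, -7], "dr": [0, 0, 0], "fingers": -1}])

```text
time: 8.43
tool_pos: [0.5786, 0.216, 0.2271]
tool_rot: [3.141, -0.003, -2.771]
contact_force: [0.7, 1.2, 0.2]
opening: 0.092
grip_force: 0.0
```

```bash
python3 go.py .485 .230 .24 169.5
```

```text
t 8.43 pos [0.5786 0.216  0.2271] rotdeg [ 1.7998e+02 -1.6000e-01 -1.5877e+02] q [ 0.23  0.52  1.25 -0.    1.38 -1.71] open 0.092
delta_cm [ 8.22  4.69 -1.27] dr [-2.000e-02 -1.600e-01  3.173e+01]
```

>>> step_arm(increments=[{"delta_pos": [1, 0.5, -1.3], "dr": [0, 0, 8], "fingers": -1}, {"delta_pos": [4, 2.3, -1.3], "dr": [0, 0, 16], "fingers": -1}, {"delta_pos": [8.2, 4.7, -1.3], "dr": [0, 0, 24], "fingers": -1}, {"delta_pos": [8.2, 4.7, -1.3], "dr": [0, 0, 31.7], "fingers": -1}, {"delta_pos": [8.2, 4.7, -1.3], "dr": [0, 0, 31.7], "fingers": -1}])

```text
time: 9.05
tool_pos: [0.4855, 0.2304, 0.2408]
tool_rot: [3.141, 0.001, 2.961]
contact_force: [0.3, 0.4, 0.3]
opening: 0.0919
grip_force: 0.0
```

```bash
python3 go.py .485 .230 .24 169.5; python3 - <<'E'
from h import *
P=viewer.camera_params('wrist');snap('wrist','w3.png')
np.savez('w3.npz',K=P['K'],T=P['T']);print(proj('wrist',(.485,.23,.06)))
E
```

```text
t 9.05 pos [0.4855 0.2304 0.2408] rotdeg [1.7998e+02 5.0000e-02 1.6963e+02] q [ 0.3   0.35  1.47 -0.    1.32 -1.09] open 0.0919
delta_cm [ 0.04 -0.05  0.08] dr [0.02 0.05 0.13]
[276.63464186 183.38885385]
```

View pics/w3.png

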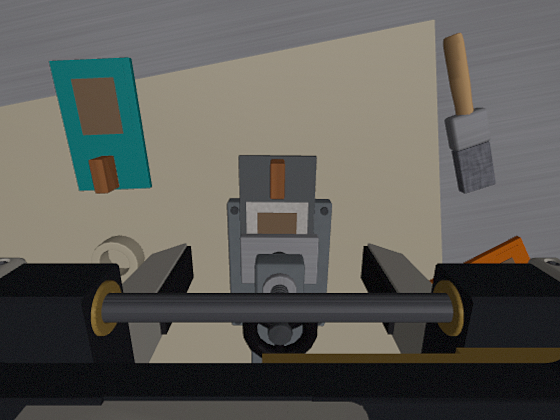

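>>> step_arm(increments=[{"delta_pos": [0, -0.05, 5], "dr": [0, 0, 0], "fingers": -0.3}, {"delta_pos": [0, -0.05, 10], "dr": [0, 0, 0], "fingers": -0.3}, {"delta_pos": [0, -0.05, 15], "dr": [0, 0, 0], "fingers": -0.3}, {"delta_pos": [0, -0.05, 18.5], "dr": [0, 0, 0], "fingers": -0.3}, {"delta_pos": [0, -0.05, 20.5], "dr": [0, 0, 0], "fingers": -0.3}])

```text
time: 9.72
tool_pos: [0.4852, 0.2292, 0.0331]
tool_rot: [-3.14, -0.002, 2.961]
contact_force: [-0.3, -0.1, 0.3]
opening: 0.0599
grip_force: 0.0
```

>>> step_arm(increments=[{"delta_pos": [0, 0, 0], "dr": [0, 0, 0], "fingers": 0}, {"delta_pos": [0, 0, 0], "dr": [0, 0, 0], "fingers": 0.3}, {"delta_pos": [0, 0, 0], "dr": [0, 0, 0], "fingers": 1}, {"delta_pos": [0, 0, 0], "dr": [0, 0, 0], "fingers": 1}, {"delta_pos": [0, 0, 0], "dr": [0, 0, 0], "fingers": 1}], newtons=30)

```text
time: 10.35
tool_pos: [0.4857, 0.2299, 0.036]
tool_rot: [3.141, 0.001, 2.959]
contact_force: [-0.7, -0.4, 2.2]
opening: 0.0161
grip_force: 30.0
```

>>> step_arm(increments=[{"delta_pos": [0, 0, 0], "dr": [0, 0, 0], "fingers": 1}, {"delta_pos": [0, 0, 0], "dr": [0, 0, 0], "fingers": 1}, {"delta_pos": [0, 0, -0.3], "dr": [0, 0, 0], "fingers": 1}, {"delta_pos": [0, 0, -0.3], "dr": [0, 0, 0], "fingers": 1}, {"delta_pos": [0, 0, -0.3], "dr": [0, 0, 0], "fingers": 1}])

```text
time: 10.98
tool_pos: [0.4852, 0.2296, 0.0382]
tool_rot: [-3.141, -0.001, 2.959]
contact_force: [0.7, -0.3, -1.6]
opening: 0.0161
grip_force: 30.0
```

>>> step_arm(increments=[{"delta_pos": [0, 0, -0.3], "dr": [0, 0, 0], "fingers": 1}, {"delta_pos": [1.5, 0, -0.3], "dr": [0, 0, 0], "fingers": 1}, {"delta_pos": [4, 0, -0.3], "dr": [0, 0, 0], "fingers": 1}, {"delta_pos": [7, 0, -0.3], "dr": [0, 0, 0], "fingers": 1}, {"delta_pos": [10, 0, -0.3], "dr": [0, 0, 0], "fingers": 1}], newtons=45)

```text
time: 11.6
tool_pos: [0.3851, 0.2479, 0.0415]
tool_rot: [-3.141, -0.001, 2.959]
contact_force: [0.2, 0.3, -1.4]
opening: 0.016
grip_force: 45.0
```

>>> step_arm(increments=[{"delta_pos": [1, 0, -1], "dr": [0, 0, 0], "fingers": 1}, {"delta_pos": [1, 0, -4], "dr": [0, 0, 0], "fingers": 1}, {"delta_pos": [1, 0, -8], "dr": [0, 0, 0], "fingers": 1}, {"delta_pos": [1, 0, -12], "dr": [0, 0, 0], "fingers": 1}, {"delta_pos": [1, 0, -12], "dr": [0, 0, 0], "fingers": 1}])

```text
time: 12.22
tool_pos: [0.3794, 0.2506, 0.165]
tool_rot: [3.137, 0.007, 2.959]
contact_force: [0.7, 0.4, -1.2]
opening: 0.0157
grip_force: 45.0
```

```bash
python3 - <<'E'
from h import *
snap('side','s3.png');snap('scene','s4.png');snap('wrist','w4.png')
a=cv2.imread('pics/s3.png');b=cv2.imread('pics/s4.png')
c=lambda i,x,y,w,h:cv2.resize(i[y:y+h,x:x+w],(400,300),interpolation=cv2.INTER_CUBIC)
w=cv2.resize(cv2.imread('pics/w4.png'),(400,300))
cv2.imwrite('pics/cmp2.png',np.vstack([np.hstack([c(a,180,190,200,150),c(b,220,110,160,120)]),np.hstack([w,c(a,250,175,100,75)])]))
E
python3 go.py .47 -.24 .1 -176.8
```

```text
t 12.38 pos [0.3769 0.2494 0.161 ] rotdeg [-1.7996e+02 -4.0000e-02  1.6953e+02] q [ 0.41  0.28  1.81 -0.    1.05 -0.97] open 0.0158
delta_cm [-18.06 -46.43   6.11] dr [ -0.03  -0.05 -13.67]
```

View pics/cmp2.png

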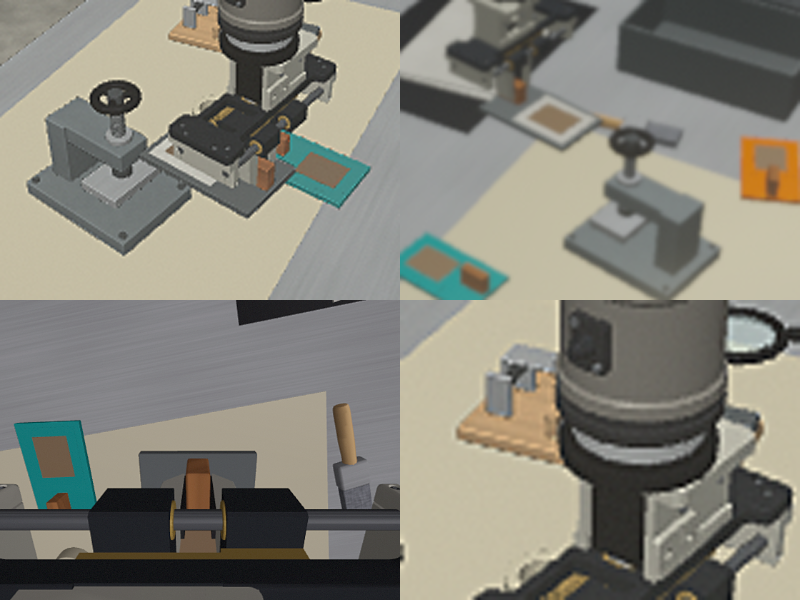

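>>> step_arm(increments=[{"delta_pos": [-2, -3, -3], "dr": [0, 0, -9], "fingers": 1}, {"delta_pos": [-5, -7, -6], "dr": [0, 0, -18], "fingers": 1}, {"delta_pos": [-8, -11, -9], "dr": [0, 0, -27], "fingers": 1}, {"delta_pos": [-11, -15, -11], "dr": [0, 0, -36], "fingers": 1}, {"delta_pos": [-14, -19, -12], "dr": [0, 0, -45], "fingers": 1}])

```text
time: 13.0
tool_pos: [0.4809, 0.0359, 0.2812]
tool_rot: [3.141, -0.001, -2.534]
contact_force: [1.3, -0.0, -1.2]
opening: 0.0156
grip_force: 45.0
```

```bash
python3 go.py .52 -.01 .28 -120
```

```text
t 13.0 pos [0.4809 0.0359 0.2812] rotdeg [ 1.7997e+02 -4.0000e-02 -1.4517e+02] q [-0.08  0.22  1.54 -0.    1.38 -2.26] open 0.0156
delta_cm [-0.59 -6.    0.12] dr [  0.04  -0.04 -25.17]
```

>>> step_arm(increments=[{"delta_pos": [-0.2, -2, 0], "dr": [0, 0, -8], "fingers": 1}, {"delta_pos": [-0.5, -4, 0], "dr": [0, 0, -16], "fingers": 1}, {"delta_pos": [-0.6, -6, 0], "dr": [0, 0, -24], "fingers": 1}, {"delta_pos": [-0.6, -6, 0], "dr": [0, 0, -24], "fingers": 1}, {"delta_pos": [-0.6, -6, 0], "dr": [0, 0, -24], "fingers": 1}])

```text
time: 13.62
tool_pos: [0.5188, -0.0082, 0.2804]
tool_rot: [3.139, -0.001, -2.122]
contact_force: [-0.0, 0.7, -0.7]
opening: 0.0159
grip_force: 45.0
```

```bash
python3 - <<'E'
from h import *
P=viewer.camera_params('wrist');snap('wrist','w5.png')
np.savez('w5.npz',K=P['K'],T=P['T'])
c,s=np.cos(.0565),np.sin(.0565)
for X,Y in((-115,-45),(-115,45),(35,-45),(35,45)):print(X,Y,proj('wrist',(.614+(c*X-s*Y)/1e3,-.2272+(s*X+c*Y)/1e3,.03)).round(0))
a=cv2.imread('pics/w5.png');cv2.imwrite('pics/w5b.png',cv2.resize(a[0:315],(800,450),interpolation=cv2.INTER_CUBIC))
E
```

```text
-115 -45 [155. -52.]
-115 45 [208.  26.]
35 -45 [55. 37.]
35 45 [111. 105.]
```

View pics/w5b.png

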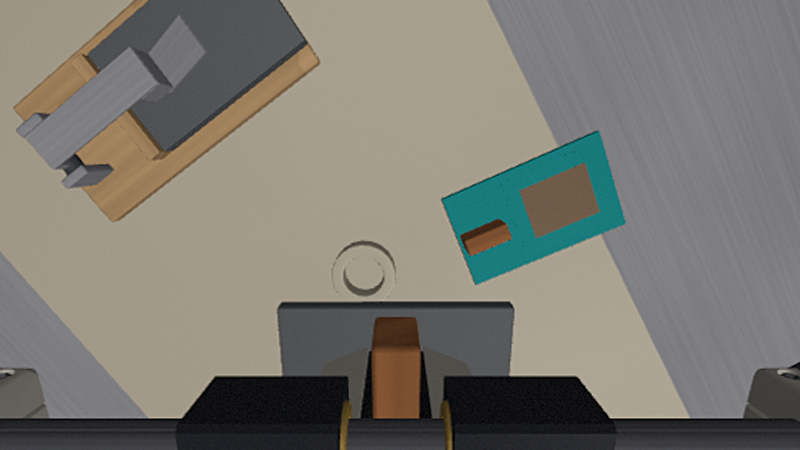

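```bash
python3 - <<'E'
from h import *
z=np.load('w5.npz');P=dict(K=z['K'],T=z['T']);k=1.42857
a=lambda u,v,h:atz('wrist',u/k,v/k,h,P)
yaw=lambda e:np.degrees(np.arctan2(e[1],e[0]))
p=a(164,152,.03),a(307,43,.03);e=p[0]-p[1];print(np.round(p,4),np.linalg.norm(e),yaw(e))
b=a(113,216,.014),a(319,58,.014),a(15,107,.014);e=b[0]-b[1];f=b[0]-b[2]
print(np.round(b,4),np.linalg.norm(e),yaw(e),np.linalg.norm(f),yaw(f)-90)
for w in(3.2,yaw(e)):
    r=R.from_euler('z',w,degrees=True);print(w,p[0]-r.apply([.035,.045,0]),p[1]-r.apply([-.115,.045,0]))
E
```

```text
[[ 0.6424 -0.1768  0.03  ]
 [ 0.4923 -0.1815  0.03  ]] 0.1501015192071325 1.8107206604180315
[[ 0.725  -0.1617  0.014 ]
 [ 0.4909 -0.1712  0.014 ]
 [ 0.7331 -0.2753  0.014 ]] 0.2342652461481196 2.3244917841094614 0.11393487130772517 4.111346808316981
3.2 [ 0.60991941 -0.22365245  0.03      ] [ 0.60965896 -0.2200221   0.03      ]
2.3244917841094614 [ 0.60920682 -0.2231514   0.03      ] [ 0.60905683 -0.22181044  0.03      ]
```

>>> step_arm(increments=[{"delta_pos": [4.8, -0.7, 1], "dr": [0, 0, 9], "fingers": 1}, {"delta_pos": [9.6, -1.4, 3], "dr": [0, 0, 18], "fingers": 1}, {"delta_pos": [14.4, -2.2, 6], "dr": [0, 0, 27], "fingers": 1}, {"delta_pos": [19.2, -2.9, 9], "dr": [0, 0, 36], "fingers": 1}, {"delta_pos": [24.1, -3.6, 12], "dr": [0, 0, 45], "fingers": 1}])

```text
time: 14.3
tool_pos: [0.4236, -0.2335, 0.1609]
tool_rot: [-3.141, 0.001, -2.911]
contact_force: [1.3, -0.4, -0.9]
opening: 0.0154
grip_force: 45.0
```

```bash
python3 go.py .4232 -.232 .08 -177.4
```

```text
t 14.3 pos [ 0.4236 -0.2335  0.1609] rotdeg [-1.7997e+02  3.0000e-02 -1.6677e+02] q [-0.66  0.33  1.73  0.    1.07 -2.46] open 0.0154
delta_cm [0.02 0.16 8.09] dr [-0.03  0.04 10.63]
```

>>> step_arm(increments=[{"delta_pos": [0, 0.1, 1], "dr": [0, 0, 6], "fingers": 1}, {"delta_pos": [0, 0.1, 4], "dr": [0, 0, 10.6], "fingers": 1}, {"delta_pos": [0, 0.1, 8], "dr": [0, 0, 10.6], "fingers": 1}, {"delta_pos": [0, 0.1, 10], "dr": [0, 0, 10.6], "fingers": 1}, {"delta_pos": [0, 0.1, 10], "dr": [0, 0, 10.6], "fingers": 1}])

```text
time: 14.92
tool_pos: [0.4233, -0.2307, 0.0605]
tool_rot: [3.139, -0.003, -3.091]
contact_force: [-0.5, 0.2, -0.5]
opening: 0.0162
grip_force: 45.0
```

```bash
python3 go.py .4232 -.232 .046 -177.4;python3 go.py .518 -.2277 .046 -177.4; python3 - <<'E'
from h import *
snap('side','s5.png');snap('scene','s6.png')
a=cv2.imread('pics/s5.png');b=cv2.imread('pics/s6.png')
c=lambda i,x,y,w,h:cv2.resize(i[y:y+h,x:x+w],(400,400),interpolation=cv2.INTER_CUBIC)
cv2.imwrite('pics/cmp3.png',np.hstack([c(a,250,160,130,130),c(b,170,230,140,140)]))
E
```

```text
t 14.93 pos [ 0.4233 -0.2307  0.0605] rotdeg [ 1.7988e+02 -1.5000e-01 -1.7708e+02] q [-0.66  0.48  1.85  0.    0.82 -2.28] open 0.0162
delta_cm [ 0.01 -0.13  1.45] dr [ 0.12 -0.15  0.32]
t 14.93 pos [ 0.4233 -0.2307  0.0605] rotdeg [ 1.7988e+02 -1.5000e-01 -1.7708e+02] q [-0.66  0.48  1.85  0.    0.82 -2.28] open 0.0162
delta_cm [-9.48 -0.18  1.42] dr [ 0.12 -0.15  0.32]
```

>>> step_arm(increments=[{"delta_pos": [0, 0.1, 1.4], "dr": [0, 0, 0.3], "fingers": 1}, {"delta_pos": [0, 0.1, 1.45], "dr": [0, 0, 0.3], "fingers": 1}, {"delta_pos": [-1.5, 0.1, 1.45], "dr": [0, 0, 0.3], "fingers": 1}, {"delta_pos": [-3, 0, 1.45], "dr": [0, 0, 0.3], "fingers": 1}, {"delta_pos": [-4.5, 0, 1.45], "dr": [0, 0, 0.3], "fingers": 1}])

```text
time: 15.65
tool_pos: [0.4693, -0.2293, 0.0466]
tool_rot: [3.141, -0.002, -3.095]
contact_force: [-4.4, -0.4, -4.6]
opening: 0.0159
grip_force: 45.0
```

>>> step_arm(increments=[{"delta_pos": [-0.8, 0, 0], "dr": [0, 0, 0], "fingers": 1}, {"delta_pos": [-1.6, 0, 0], "dr": [0, 0, 0], "fingers": 1}, {"delta_pos": [-2.4, 0, 0], "dr": [0, 0, 0], "fingers": 1}, {"delta_pos": [-3.2, 0, 0], "dr": [0, 0, 0], "fingers": 1}, {"delta_pos": [-3.2, 0, 0], "dr": [0, 0, 0], "fingers": 1}])

```text
time: 16.27
tool_pos: [0.5025, -0.2284, 0.0473]
tool_rot: [-3.141, 0.003, -3.095]
contact_force: [0.8, -0.2, -4.7]
opening: 0.0156
grip_force: 45.0
```

```bash
python3 go.py .518 -.2277 .046 -177.4
```

```text
t 16.27 pos [ 0.5025 -0.2284  0.0473] rotdeg [-1.7994e+02  1.4000e-01 -1.7735e+02] q [-0.57  0.59  1.67  0.    0.88 -2.18] open 0.0156
delta_cm [-1.55 -0.    0.13] dr [-0.06  0.14  0.05]
```

>>> step_arm(increments=[{"delta_pos": [-0.3, 0, 0.1], "dr": [0, 0, 0], "fingers": 1}, {"delta_pos": [-0.6, 0, 0.2], "dr": [0, 0, 0], "fingers": 1}, {"delta_pos": [-0.9, 0, 0.2], "dr": [0, 0, 0], "fingers": 1}, {"delta_pos": [-1.2, 0, 0.2], "dr": [0, 0, 0], "fingers": 1}, {"delta_pos": [-1.2, 0, 0.2], "dr": [0, 0, 0], "fingers": 1}])

```text
time: 16.9
tool_pos: [0.5135, -0.2277, 0.0451]
tool_rot: [-3.141, 0.001, -3.096]
contact_force: [-1.0, 0.3, -5.1]
opening: 0.0156
grip_force: 45.0
```

>>> step_arm(increments=[{"delta_pos": [-0.1, 0, 0.05], "dr": [0, 0, 0], "fingers": 1}, {"delta_pos": [-0.2, 0, 0.1], "dr": [0, 0, 0], "fingers": 1}, {"delta_pos": [-0.3, 0, 0.1], "dr": [0, 0, 0], "fingers": 1}, {"delta_pos": [-0.4, 0, 0.1], "dr": [0, 0, 0], "fingers": 1}, {"delta_pos": [-0.4, 0, 0.1], "dr": [0, 0, 0], "fingers": 1}])

```text
time: 17.52
tool_pos: [0.5172, -0.2276, 0.0442]
tool_rot: [-3.141, 0.0, -3.096]
contact_force: [-3.0, -0.0, -1.4]
opening: 0.0157
grip_force: 45.0
```

>>> step_arm(increments=[{"delta_pos": [-0.1, 0, 0], "dr": [0, 0, 0], "fingers": 1}, {"delta_pos": [-0.2, 0, 0], "dr": [0, 0, 0], "fingers": 1}, {"delta_pos": [-0.25, 0, 0], "dr": [0, 0, 0], "fingers": 1}, {"delta_pos": [-0.25, 0, 0], "dr": [0, 0, 0], "fingers": 1}, {"delta_pos": [-0.25, 0, 0], "dr": [0, 0, 0], "fingers": 1}])

```text
time: 18.15
tool_pos: [0.5196, -0.2273, 0.0441]
tool_rot: [-3.141, 0.0, -3.096]
contact_force: [-4.4, -0.3, -0.5]
opening: 0.0157
grip_force: 45.0
```

```bash
python3 - <<'E'
from h import *
snap('side','s7.png');snap('scene','s8.png')
a=cv2.imread('pics/s7.png');b=cv2.imread('pics/s8.png')
c=lambda i,x,y,w,h:cv2.resize(i[y:y+h,x:x+w],(400,400),interpolation=cv2.INTER_CUBIC)
cv2.imwrite('pics/cmp4.png',np.hstack([c(a,250,165,100,75),c(b,195,250,112,84)]))
E
```

>>> step_arm(increments=[{"delta_pos": [-0.1, 0, 0], "dr": [0, 0, 0], "fingers": 1}, {"delta_pos": [-0.2, 0, 0], "dr": [0, 0, 0], "fingers": 1}, {"delta_pos": [-0.25, 0, 0], "dr": [0, 0, 0], "fingers": 1}, {"delta_pos": [-0.25, 0, 0], "dr": [0, 0, 0], "fingers": 1}, {"delta_pos": [-0.25, 0, 0], "dr": [0, 0, 0], "fingers": 1}])

```text
time: 18.88
tool_pos: [0.5212, -0.2272, 0.0441]
tool_rot: [3.141, -0.002, -3.096]
contact_force: [-9.2, -0.9, 1.6]
opening: 0.0162
grip_force: 45.0
```

>>> step_arm(increments=[{"delta_pos": [0.1, 0, 0], "dr": [0, 0, 0], "fingers": 1}, {"delta_pos": [0.1, 0, 0], "dr": [0, 0, 0], "fingers": 0.4}, {"delta_pos": [0.1, 0, 0], "dr": [0, 0, 0], "fingers": 0}, {"delta_pos": [0.1, 0, 0], "dr": [0, 0, 0], "fingers": 0}, {"delta_pos": [0.1, 0, 0], "dr": [0, 0, 0], "fingers": 0}])

```text
time: 19.5
tool_pos: [0.5213, -0.2273, 0.0441]
tool_rot: [-3.141, 0.001, -3.096]
contact_force: [-1.1, 0.1, -0.3]
opening: 0.0451
grip_force: 0.0
```

>>> step_arm(increments=[{"delta_pos": [0, 0, -1], "dr": [0, 0, 0], "fingers": 0}, {"delta_pos": [0, 0, -4], "dr": [0, 0, 0], "fingers": 0}, {"delta_pos": [0, 0, -8], "dr": [0, 0, 0], "fingers": 0}, {"delta_pos": [2, 0, -13], "dr": [0, 0, 0], "fingers": 0}, {"delta_pos": [4, 0, -18], "dr": [0, 0, 0], "fingers": 0}])

```text
time: 20.12
tool_pos: [0.4805, -0.229, 0.2262]
tool_rot: [-3.141, 0.001, -3.095]
contact_force: [1.1, -0.9, 0.4]
opening: 0.0457
grip_force: 0.0
```

>>> step_arm(increments=[{"delta_pos": [-3, 0, 0], "dr": [0, 0, 0], "fingers": 0}, {"delta_pos": [-6, 0, 0], "dr": [0, 0, 0], "fingers": 0}, {"delta_pos": [-9, 0, 0], "dr": [0, 0, 0], "fingers": 0}, {"delta_pos": [-12, 0, 0], "dr": [0, 0, 0], "fingers": 0}, {"delta_pos": [-12, 0, 0], "dr": [0, 0, 0], "fingers": 0}])

```text
time: 20.75
tool_pos: [0.6021, -0.2231, 0.2239]
tool_rot: [-3.141, 0.0, -3.094]
contact_force: [0.2, 0.1, 0.0]
opening: 0.0458
grip_force: 0.0
```

```bash
python3 - <<'E'
from h import *
snap('side','s9.png');snap('scene','s10.png');snap('wrist','w6.png')
a=cv2.imread('pics/s9.png');b=cv2.imread('pics/s10.png');w=cv2.imread('pics/w6.png')
c=lambda i,x,y,w,h:cv2.resize(i[y:y+h,x:x+w],(400,300),interpolation=cv2.INTER_CUBIC)
cv2.imwrite('pics/cmp5.png',np.vstack([np.hstack([c(a,250,165,100,75),c(b,195,250,112,84)]),np.hstack([cv2.resize(w,(400,300)),c(a,185,225,120,90)])]))
E
```

```text
(no output)
```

View pics/cmp5.png

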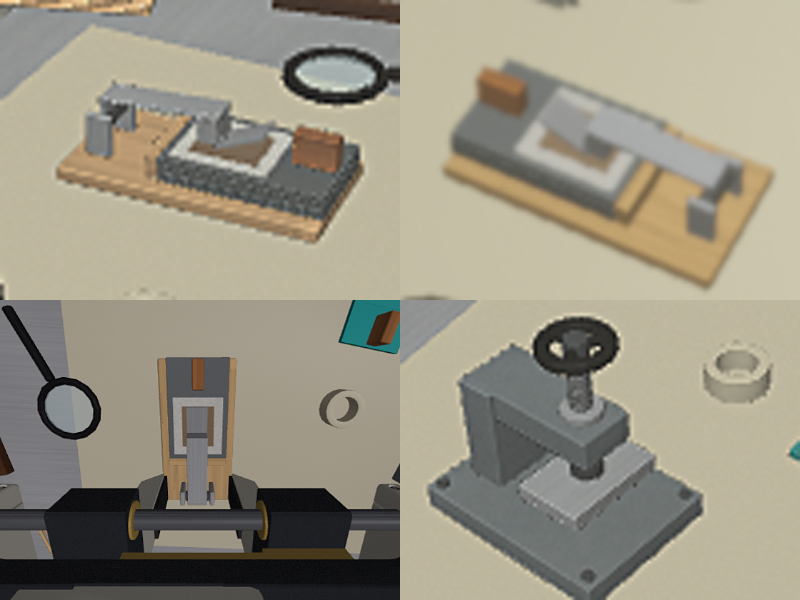

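The picture shows the board flat and square on the pile. It sits under the foot and against the back stop, and the press is still open.

```bash
python3 -c "
from cell import robot
print(robot.hand_in())"
```

```text
the job is handed in; nothing more can be done
None
```

I wound the press open about 16 mm (from the wheel turn) and filed the board flat and square under the sprung arm against the back stop, then let go of it and handed the job in at about 21 s; the bystanders were not touched, and no verdict came back.

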